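# Locate a drawer front in the drilling jig and lock the catch

### The arm

A 6-joint arm with a two-finger parallel gripper is mounted at the origin on the work surface. World frame = base frame: x ahead of the robot, y to its left, z up, the work surface at z = 0. Lengths are in m, angles in rad, forces in N, time in s.
With the tool pointing down it reaches from about 0.275 to 0.725 m from the base axis. Payload 15.9 kg.
Tool frame: the origin (TCP) lies midway between the tips of the shut fingers; the grasp point (between the pads) lies 19 mm behind it; z points along the fingers, y is the line along which they close (so a half turn about z gives the same grasp; the last joint's range is limited). The gripper opens to 85 mm and grips with 20 to 120 N. Pads are 22 mm wide; open, the fingers measure 114 mm over their backs; the gripper's body (76 mm by 85 mm) begins 54 mm behind the grasp point. The pads swing forward as they close: fully open they stand 13 mm farther back than shut.
Start: joints at [1.227, 0.213, -0.034, 1.323, 0, 1.571], TCP at [0.169, 0.471, 0.231] pointing down, gripper open.
Joint ranges: [-2.98, 2.98], [-0.74, 1.72], [-1.14, 1.35], [-2.1, 2.04], [-1.57, 1.44], [-3.14, 3.14]. Speed limits (rad/s): [1.89, 1.89, 2.39, 2.57, 3.14, 3.14].

### API

Orientations are given as a rotation vector (axis times angle).
In Python, from workcell import manip, cams gives the robot as it stands.
- The arm moves only by the tool servo_tool, never from a script. Its argument "series" is a list of rows, each an object of numbers: "gripper": the closure, from 0 (fully open) to 1 (shut); "x", "y", "z": the shift along the tool's x, y, z in m; "turn": the turn about the tool's z in rad. In form: [{"gripper": .., "x": .., "y": .., "z": .., "turn": ..}, ...]. A call has 1 to 12 rows; each row is the pose to reach, as a shift and turn from the pose commanded when the call began, along the tool's axes at that moment; what a row does not reach only later rows make up. A row lasts 1/8 s, in which the tool goes at most 62.5 mm and 10.7 degrees, less where a joint would pass 70% of its speed; a pose out of reach is approached as far as the arm can. A call with a gripper value outside its range is refused whole. The fingers move at their own pace and stop on an object; "newtons" is the grip in N (left out, the last holds). Time passes only in rows, so rows that repeat a pose let the fingers close. It gives the time, the measured TCP pose, the force, the opening and the grip force at its end, in the units of the state.
- manip.get_state(): the state, without advancing time (a new reading comes with each control period).
- cams.snapshot(name): name is "scene" or "side" or "wrist"; returns a dict with "pixels" (420x560x3 uint8, red, green, blue), "depth" (420x560 float32, m along the optical axis (not along the pixel's ray), 0 where there is no reading), "mtx" (3x3 intrinsics, pixels), "xyz" and "attitude" of the camera in the world; the wrist camera has in their place "mount" (4x4, takes a point from camera to tool coordinates, whose origin is the TCP and whose axes are the flange's). Camera axes: x right, y down, z forward; pixel columns grow to the right and rows downward; lengths in m; the calibration is good to about 2 mm. A picture is of the moment at which its call begins: read the wrist's pose just before it.
- manip.hand_in(): hands the job in; it is judged then, once.
The state is a dict: "time": time; "joints": joint angles; "qd": joint speeds; "joint_torque": joint torques, N m; "position": TCP position; "tool_rot": TCP orientation; "wrist_force": force on the tool from outside, world axes, zero at the start; "wrist_torque": the same for the moment, N m; "finger_gap": finger opening in m; "grip_force": force on a finger pad.
Only numpy, scipy, OpenCV 4.12 (cv2) and the standard library are available. Lean on these libraries where they do the work, as an engineer would, in place of code of your own. Each camera call takes 0.05 s, during which the arm holds its last target. There are 200 camera calls.

### The job

Lay the small oak drawer front, knob up, on the white drilling jig with its long side along the two steel dowels, and slide it fully home so that it bears firmly against both dowels and the blue end stop at the same time: a steady push of roughly 10 N towards each, held together for a second, never more than 20 N on a dowel or on the stop. Set it down gently, not dropped. Then, with the front still home, turn the red catch all the way over its edge, let go, and leave the other things on the bench where they are.

Things in the scene. Friction and masses are not known exactly. Their poses are not given: they have to be found in the camera images.
- front_mid (a point): Centre (half-way up) of the drawer front, an oak slab 120 mm (its x) x 180 mm (its y) x 20 mm thick, 0.3 to 0.45 kg. A round upright wooden knob, 26 mm across and 34 mm tall, stands at the middle of its upper face: it spans 10 to 44 mm above this point. It starts flat on the bench, knob up, beside the jig. Either end may go to the stop.
- front: The same drawer front; this origin is the centre of its underside (10 mm below front_mid).
- seat (a point): Where front_mid is when the front is home, 10 mm above the jig's bed (bed top 18 mm above the bench; white board 240 mm in x, 270 in y). Its +x points to the dowels, +y to the end stop, z up: the front goes home along +x and +y, its y along this y (either way round). Good to about 1 mm only.
- dowel_a: Steel dowel, 14 mm in diameter, standing 24 mm above the jig's bed, rigid, polished (friction about 0.25). Origin: centre of its foot on the bed, 67 mm along the seat's +x and 75 mm along its +y. The front's 180 mm side rests against it.
- dowel_b: The second such steel dowel, 67 mm along the seat's +x and 75 mm along its -y.
- stop: End stop: a blue round post, 20 mm in diameter, standing 26 mm above the jig's bed, rigid, polished (friction about 0.25). Origin: on the bed, at the point of its side that touches the middle of the front's 120 mm edge, 90 mm along the seat's +y; the post's axis lies 10 mm beyond it.
- jig: The whole jig (white board) with all it carries, fixed to the bench. Origin: on the bench, 28 mm below seat, same axes. Its bed is waxed (friction about 0.35).
- catch (a joint): Angle (rad) of the red catch, a turn-button on a pivot at the jig's near side that stays where left (friction 0.10 N m). At 0 its blade points along the seat's -y, clear of the front; it grows anticlockwise from above; at 1.571, its end, it points along +x over the front's edge. Starts open, -0.5 to 0.15. Blade 16 mm wide, 10 thick, 64 long, underside 24 mm over the bed: passes 4 mm over the front.
- catch_grip (a point): Middle of the catch's black upright grip post, 14 mm in diameter, 34 mm tall (17 mm above and below this point), 53 mm from the pivot axis; it stands on the blade and moves with it.
- catch_pivot (a point): On the catch's vertical pivot axis, at the underside of the blade, 24 mm above the jig's bed; 100 mm along the seat's -x and 55 mm along its -y. The pivot column is 20 mm in diameter.
- pencil: Bystander, not to be disturbed: a red square-section carpenter's pencil, 168 x 8 x 8 mm, lying on the bench. Origin at its underside.
- hammer: Bystander, not to be disturbed: a hammer lying on the bench. Origin at its underside.
- square: Bystander, not to be disturbed: a try square: dark wooden stock and a steel blade, lying flat. Origin at its underside.
- sanding_block: Bystander, not to be disturbed: a cork sanding block, 65 x 110 x 32 mm. Origin at its underside.
- glue: Bystander, not to be disturbed: a white glue bottle with a red cap, 58 mm across, 170 mm tall, standing. Origin at its underside.
- tape: Bystander, not to be disturbed: a black and yellow tape measure, 70 x 42 x 66 mm, standing. Origin at its underside.
- screwdriver: Bystander, not to be disturbed: a screwdriver lying on the bench. Origin at its underside.
Things that resemble listed ones, but are neither listed nor needed, are in the scene too. What is shaped like the front but purple or turquoise is not meant.

How it is judged:
By the outcome, as a careful person would: the job done as asked, in the order asked, and still so for the second after the job is handed in, with the robot touching nothing.
It also fails if it takes over 67 s, if anything falls off the work surface, if the arm or the gripper's body presses on something with over 40 N, if the wrist force passes 120 N, or if a joint passes its speed limit or range.

## Working session

There is one attempt and no reset: what is moved stays moved. The work goes in short steps, Python scripts to look and compute and a tool call to move; the robot and the scene stay as the last step left them, time stands still between calls to the robot, and variables do not carry over. Pictures are saved under pics/ and viewed, at most 10 in all, crops included, and the job is handed in when it is done.

Besides the shell and the picture viewer there is one more tool, called after "Call:" by a JSON object that holds its "fn" and its "kwargs", one argument or row to a line. servo_tool: Moves the arm, as the interface text tells. Its arguments: {"type":"object","properties":{"series":{"type":"array"},"newtons":{"type":"number"}},"required":["series"]}

```bash
mkdir -p pics; cat > h.py <<'E'
import numpy as np, cv2
from scipy.spatial.transform import Rotation as R
from workcell import manip, cams
def snap(n, f=None):
    st=manip.get_state(); s=cams.snapshot(n)
    if 'mount' in s:
        T=np.eye(4);T[:3,:3]=R.from_rotvec(st['tool_rot']).as_matrix();T[:3,3]=st['position'];T=T@np.array(s['mount'])
    else:
        T=np.eye(4);a=np.array(s['attitude']);T[:3,:3]=a if a.shape==(3,3) else R.from_rotvec(a).as_matrix();T[:3,3]=s['xyz']
    s['T']=T
    if f: cv2.imwrite('pics/'+f,s['pixels'][:,:,::-1])
    return s
def onplane(s,uv,z):
    uv=np.atleast_2d(np.array(uv,float)); d=np.c_[uv,np.ones(len(uv))]@np.linalg.inv(np.array(s['mtx'])).T@s['T'][:3,:3].T
    o=s['T'][:3,3]; return o+d*((z-o[2])/d[:,2:])
def cloud(s):
    h,w=s['depth'].shape;v,u=np.mgrid[:h,:w];p=np.stack([u,v,np.ones_like(u)],-1)@np.linalg.inv(np.array(s['mtx'])).T*s['depth'][...,None]
    return p@s['T'][:3,:3].T+s['T'][:3,3]
E
python3 - <<'E'
from h import *
import pickle
for n in ['scene','side']:
    s=snap(n,n+'1.png'); pickle.dump(s,open(n+'1.pkl','wb')); print(n,s['T'].round(3).tolist(),s['attitude'])
print(manip.get_state())
E
```

```text
scene [[0.486, 0.75, -0.448, 1.102], [0.874, -0.415, 0.253, -0.318], [0.004, -0.515, -0.857, 1.244], [0.0, 0.0, 0.0, 1.0]] [-2.28349206 -1.34462563  0.36800939]
side [[0.935, -0.16, 0.318, 0.09], [-0.356, -0.446, 0.822, -1.12], [0.01, -0.881, -0.473, 0.732], [0.0, 0.0, 0.0, 1.0]] [-2.03912168  0.36861868 -0.23393582]
{'time': 0.1, 'joints': array([ 1.22700004e+00,  2.13305411e-01, -3.49909785e-02,  1.32347958e+00,
        8.70241219e-06,  1.57081247e+00]), 'qd': array([-0.00059752, -0.00165015,  0.00104769,  0.00213988, -0.00136549,
        0.0003416 ]), 'joint_torque': array([-4.66965168e-03, -6.87245536e+01,  4.87806594e+01,  1.22360516e-02,
       -4.82770774e-04,  1.88976105e-05]), 'position': array([0.16842867, 0.47046095, 0.23086854]), 'tool_rot': array([-5.37373096e-01, -3.09511318e+00,  1.51371794e-03]), 'wrist_force': array([ 0.64233538,  0.27491765, -0.38809619]), 'wrist_torque': array([-0.03005863,  0.00817862, -0.00677334]), 'grip_force': 0.0, 'finger_gap': 0.08544605753515276}
```

View pics/scene1.png

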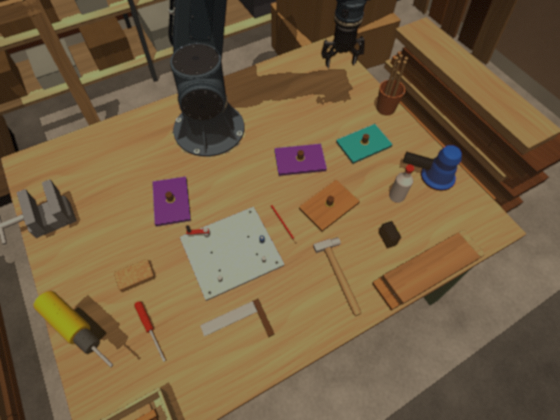

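View pics/side1.png

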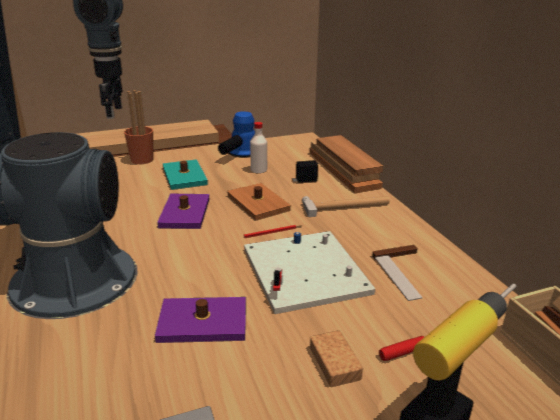

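The scene view shows the oak front with its knob at (330,200), the jig at (232,252), the blue stop at (262,238), dowels near (264,258) and (220,278), and the catch near (200,231). The side view agrees. I'll enlarge this area.

```bash
python3 - <<'E'
import cv2
a=cv2.imread('pics/scene1.png')[170:305,170:370]; cv2.imwrite('pics/c1.png',cv2.resize(a,None,fx=4,fy=4,interpolation=cv2.INTER_CUBIC))
a=cv2.imread('pics/side1.png')[175:315,220:380]; cv2.imwrite('pics/c2.png',cv2.resize(a,None,fx=4,fy=4,interpolation=cv2.INTER_CUBIC))
E
```

```text
(no output)
```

View pics/c1.png

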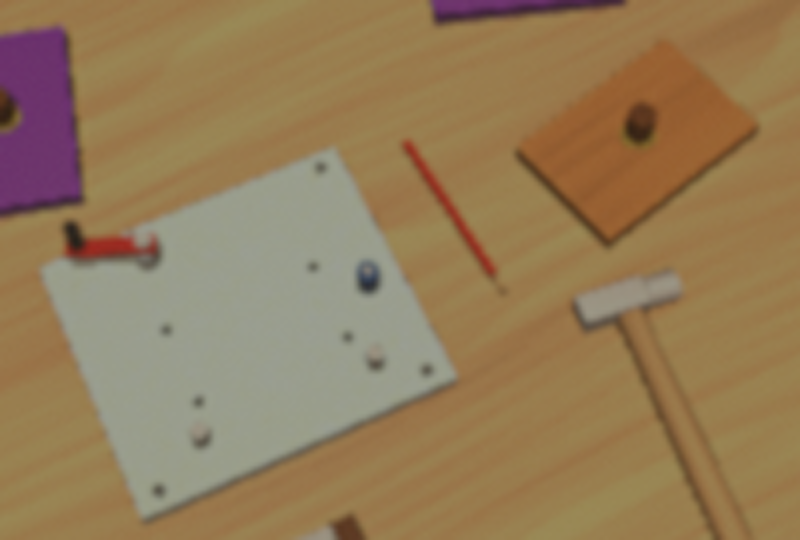

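The crop shows the jig corners (337,147), (456,378), (145,518), (41,268); stop top (368,267); dowel tops a (375,351) and b (201,428); catch grip top (70,230) with the blade to (155,245). The front's top corners are (517,150), (662,40), (757,127), (609,240).

```bash
python3 - <<'E'
from h import *
import pickle
s=pickle.load(open('scene1.pkl','rb'))
P=lambda L,z: onplane(s,(np.array(L)+.5)/4-.5+170,z).round(4)
J=P([(337,147),(456,378),(145,518),(41,268)],.018);print(J)
D=P([(375,351),(201,428)],.042);S=P([(368,267)],.044);print(D,S, P([(70,230)],.018+24e-3+10e-3+34e-3))
F=P([(517,150),(662,40),(757,127),(609,240)],.02);print(F)
d=D[0]-D[1]; print('dowel dist',np.linalg.norm(d),'yaw y',np.arctan2(d[1],d[0]))
cj=J.mean(0); e=J[1]-J[2]; e2=J[0]-J[3]; print('jig c',cj,[np.arctan2(v[1],v[0]) for v in(e,e2)],np.linalg.norm(e),np.linalg.norm(J[0]-J[1]))
# seat from dowels
y=d/np.linalg.norm(d); x=np.array([y[1],-y[0],0]); print('seat', (D[0]+D[1])/2-.067*x,'x',x,'y',y)
print('from stop',S[0]-.1*y)
print('front c',F.mean(0),[(np.linalg.norm(F[i]-F[(i+1)%4]),np.arctan2(*(F[(i+1)%4]-F[i])[[1,0]])) for i in range(4)])
p=cloud(s); print('depth at front',p[204-0,325],p[252,232])
print(P([(640,110)],.054))
st=manip.get_state();print(R.from_rotvec(st['tool_rot']).as_matrix().round(3))
pen=P([(407,143),(503,291)],.004);print('pencil',pen); print('hammer head',P([(575,305),(585,325),(680,285)],.02))
E
```

```text
[[ 0.4183 -0.018   0.018 ]
 [ 0.6559 -0.0346  0.018 ]
 [ 0.641  -0.2992  0.018 ]
 [ 0.4036 -0.2869  0.018 ]]
[[ 0.6136 -0.0848  0.042 ]
 [ 0.6055 -0.2326  0.042 ]] [[ 0.5461 -0.055   0.044 ]] [[ 0.422  -0.2556  0.086 ]]
[[0.4974 0.1162 0.02  ]
 [0.4611 0.2897 0.02  ]
 [0.5786 0.3114 0.02  ]
 [0.6103 0.1386 0.02  ]]
dowel dist 0.14802178893662918 yaw y 1.516047306138093
jig c [ 0.5297   -0.159675  0.018   ] [np.float64(1.5145443210534004), np.float64(1.516183524421658)] 0.2650191879845684 0.2381791762518294
seat [ 0.54265039 -0.15503365  0.042     ] x [ 0.99850165 -0.05472167  0.        ] y [0.05472167 0.99850165 0.        ]
from stop [ 0.54062783 -0.15485016  0.044     ]
front c [0.53685  0.213975 0.02    ] [(np.float64(0.17725670650218006), np.float64(1.7770431713076102)), (np.float64(0.11948698673914243), np.float64(0.18262316109876306)), (np.float64(0.1756836076587682), np.float64(-1.3893645776255226)), (np.float64(0.11510069504568592), np.float64(-2.945730573539762))]
depth at front [0.53040018 0.20213254 0.01997695] [ 0.53559985 -0.15973556  0.01351475]
[[0.5307 0.2163 0.054 ]]
[[-0.941  0.337 -0.   ]
 [ 0.337  0.941 -0.001]
 [ 0.    -0.001 -1.   ]]
pencil [[0.4366 0.0411 0.004 ]
 [0.6018 0.0415 0.004 ]]
hammer head [[0.6478 0.082  0.02  ]
 [0.667  0.0796 0.02  ]
 [0.6742 0.1673 0.02  ]]
```

Call:
{"fn": "servo_tool", "kwargs": {
  "series": [
    {"gripper": 0, "x": -0.043, "y": -0.012, "z": 0, "turn": 0.1},
    {"gripper": 0, "x": -0.086, "y": -0.024, "z": 0, "turn": 0.2},
    {"gripper": 0, "x": -0.129, "y": -0.035, "z": 0, "turn": 0.3},
    {"gripper": 0, "x": -0.172, "y": -0.047, "z": 0, "turn": 0.4},
    {"gripper": 0, "x": -0.215, "y": -0.059, "z": 0, "turn": 0.52},
    {"gripper": 0, "x": -0.258, "y": -0.071, "z": 0, "turn": 0.62},
    {"gripper": 0, "x": -0.301, "y": -0.083, "z": 0, "turn": 0.72},
    {"gripper": 0, "x": -0.344, "y": -0.094, "z": 0, "turn": 0.82},
    {"gripper": 0, "x": -0.387, "y": -0.106, "z": 0.01, "turn": 0.93},
    {"gripper": 0, "x": -0.43, "y": -0.118, "z": 0.02, "turn": 1.033},
    {"gripper": 0, "x": -0.43, "y": -0.118, "z": 0.03, "turn": 1.033},
    {"gripper": 0, "x": -0.43, "y": -0.118, "z": 0.03, "turn": 1.033}
  ]
}}

```text
time: 1.6
position: [0.5328, 0.2145, 0.2003]
tool_rot: [-1.995, -2.426, 0.003]
wrist_force: [0.6, -0.6, 0.7]
finger_gap: 0.0852
grip_force: 0.0
```

```bash
python3 - <<'E'
from h import *
import pickle
s=snap('wrist','w1.png');pickle.dump(s,open('w1.pkl','wb'))
st=manip.get_state();print(st['time'],st['position'],st['joints'],st['wrist_force'],R.from_rotvec(st['tool_rot']).as_matrix().round(3))
E
```

```text
1.65 [0.53283381 0.21496668 0.20109474] [3.83380081e-01 3.75806286e-01 1.10200414e-01 1.30619752e+00
 1.61336172e-04 1.75908365e+00] [-0.33441205  0.18152483 -0.17101158] [[-0.194  0.981 -0.001]
 [ 0.981  0.194 -0.   ]
 [-0.    -0.001 -1.   ]]
```

View pics/w1.png

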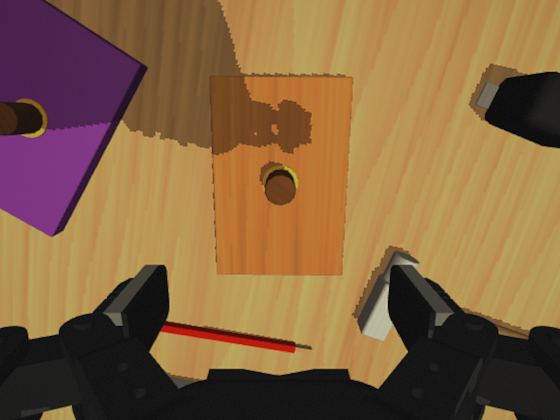

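The wrist view shows the knob top centred at (280,187) and the front's corners at (210,76), (353,77), (342,275) and (217,275).

```bash
python3 - <<'E'
from h import *
import pickle
s=pickle.load(open('w1.pkl','rb'));Tt=s['T']@np.linalg.inv(np.array(s['mount']))
k=onplane(s,[(280,187)],.054); F=onplane(s,[(210,76),(353,77),(342,275),(217,275)],.02)
print(k,F.mean(0))
for i in range(4):
    d=F[(i+1)%4]-F[i];print(np.linalg.norm(d),np.arctan2(d[1],d[0]))
for q in (k[0],F.mean(0)): print('tool',(np.linalg.inv(Tt)@np.r_[q,1]).round(4))
E
```

```text
[[0.53145856 0.22020717 0.054     ]] [0.5324284  0.21729856 0.02      ]
0.11828900469811755 0.18792684678863464
0.17796672954061973 -1.3818627918201611
0.11916881308916732 -2.944868883101614
0.17901629795486176 1.75483502363476
tool [5.800e-03 1.000e-04 1.463e-01 1.000e+00]
tool [2.800e-03 5.000e-04 1.803e-01 1.000e+00]
```

Call:
{"fn": "servo_tool", "kwargs": {
  "series": [
    {"gripper": 0, "x": 0.004, "y": 0, "z": 0.04, "turn": 0},
    {"gripper": 0, "x": 0.004, "y": 0, "z": 0.09, "turn": 0},
    {"gripper": 0, "x": 0.004, "y": 0, "z": 0.14, "turn": 0},
    {"gripper": 0, "x": 0.004, "y": 0, "z": 0.165, "turn": 0},
    {"gripper": 0, "x": 0.004, "y": 0, "z": 0.174, "turn": 0},
    {"gripper": 0.4, "x": 0.004, "y": 0, "z": 0.174, "turn": 0},
    {"gripper": 1, "x": 0.004, "y": 0, "z": 0.174, "turn": 0},
    {"gripper": 1, "x": 0.004, "y": 0, "z": 0.174, "turn": 0},
    {"gripper": 1, "x": 0.004, "y": 0, "z": 0.174, "turn": 0},
    {"gripper": 1, "x": 0.004, "y": 0, "z": 0.174, "turn": 0},
    {"gripper": 1, "x": 0.004, "y": 0, "z": 0.174, "turn": 0},
    {"gripper": 1, "x": 0.004, "y": 0, "z": 0.174, "turn": 0}
  ],
  "newtons": 60
}}

```text
time: 3.15
position: [0.5333, 0.2188, 0.0284]
tool_rot: [1.996, 2.426, 0.002]
wrist_force: [-2.6, -0.8, 9.4]
finger_gap: 0.0241
grip_force: 58.4
```

Call:
{"fn": "servo_tool", "kwargs": {
  "series": [
    {"gripper": 1, "x": 0, "y": 0, "z": -0.005, "turn": 0},
    {"gripper": 1, "x": 0, "y": 0, "z": -0.015, "turn": 0},
    {"gripper": 1, "x": 0, "y": 0, "z": -0.035, "turn": 0},
    {"gripper": 1, "x": 0, "y": 0, "z": -0.06, "turn": 0},
    {"gripper": 1, "x": 0, "y": 0, "z": -0.08, "turn": 0},
    {"gripper": 1, "x": 0, "y": 0, "z": -0.08, "turn": 0},
    {"gripper": 1, "x": 0, "y": 0, "z": -0.08, "turn": 0}
  ]
}}

```text
time: 4.03
position: [0.5325, 0.2185, 0.1067]
tool_rot: [-1.996, -2.426, 0.001]
wrist_force: [-0.2, -0.2, -4.7]
finger_gap: 0.0242
grip_force: 59.2
```

```bash
python3 - <<'E'
from h import *
import pickle
s=snap('wrist','w2.png');pickle.dump(s,open('w2.pkl','wb'))
st=manip.get_state();print(st['time'],st['position'],st['wrist_force'],st['wrist_torque'],R.from_rotvec(st['tool_rot']).as_matrix().round(3))
E
```

```text
4.075 [0.53227595 0.21839394 0.10636676] [ 0.66667317 -0.31609081 -3.6088368 ] [ 0.00571056  0.03125099 -0.02197054] [[-0.193  0.981 -0.001]
 [ 0.981  0.193 -0.001]
 [-0.    -0.001 -1.   ]]
```

View pics/w2.png

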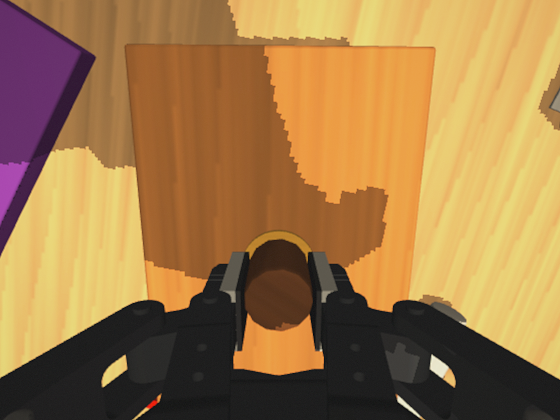

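The front is held level by the knob; its far edge runs from (125,45) to (434,47).

```bash
python3 - <<'E'
from h import *
import pickle
s=pickle.load(open('w2.pkl','rb'));Tt=s['T']@np.linalg.inv(np.array(s['mount']))
p=cloud(s); print('top z',p[90,200],p[200,330],p[90,400])
z=np.median(p[60:200,180:380,2])
F=onplane(s,[(125.5,45.5),(434.5,47),(147,262),(414,250)],z)
f=(np.c_[F,np.ones(4)]@np.linalg.inv(Tt).T)[:,:3];print(f.round(4))
d=f[1]-f[0];print('len',np.linalg.norm(d),'ang',d[:2], 'center x', (f[0]+f[1])[:2]/2)
E
```

```text
top z [0.48727162 0.28305611 0.09668122] [0.54747902 0.24973435 0.09679457] [0.56446781 0.29828797 0.09596751]
[[ 0.0882 -0.0594  0.0099]
 [ 0.0877  0.0583  0.0098]
 [-0.0006 -0.0594  0.0099]
 [ 0.0053  0.0585  0.0098]]
len 0.1177166448624067 ang [-0.00052291  0.11771545] center x [ 0.08795303 -0.00055111]
```

Call:
{"fn": "servo_tool", "kwargs": {
  "series": [
    {"gripper": 1, "x": -0.015, "y": -0.003, "z": 0, "turn": 0.01},
    {"gripper": 1, "x": -0.045, "y": -0.01, "z": 0, "turn": 0.03},
    {"gripper": 1, "x": -0.085, "y": -0.018, "z": 0, "turn": 0.055},
    {"gripper": 1, "x": -0.13, "y": -0.028, "z": 0, "turn": 0.085},
    {"gripper": 1, "x": -0.175, "y": -0.038, "z": 0, "turn": 0.115},
    {"gripper": 1, "x": -0.22, "y": -0.047, "z": 0, "turn": 0.145},
    {"gripper": 1, "x": -0.265, "y": -0.057, "z": 0, "turn": 0.175},
    {"gripper": 1, "x": -0.305, "y": -0.066, "z": 0, "turn": 0.2},
    {"gripper": 1, "x": -0.345, "y": -0.074, "z": 0, "turn": 0.225},
    {"gripper": 1, "x": -0.367, "y": -0.079, "z": 0, "turn": 0.24},
    {"gripper": 1, "x": -0.377, "y": -0.081, "z": 0, "turn": 0.248},
    {"gripper": 1, "x": -0.377, "y": -0.081, "z": 0, "turn": 0.248}
  ]
}}

```text
time: 5.58
position: [0.5256, -0.1672, 0.107]
tool_rot: [-2.281, -2.159, 0.0]
wrist_force: [0.5, 0.7, -3.3]
finger_gap: 0.0242
grip_force: 59.3
```

```bash
python3 - <<'E'
from h import *
import pickle
s=snap('wrist','w3.png');pickle.dump(s,open('w3.pkl','wb'))
st=manip.get_state();print(st['time'],st['position'],st['wrist_force'],st['joints'].round(2),R.from_rotvec(st['tool_rot']).as_matrix().round(3))
E
```

```text
5.625 [ 0.52574777 -0.16657996  0.10707996] [ 0.01207026 -0.34055841 -4.33033322] [-0.31  0.37 -0.14  1.06  0.    1.32] [[ 0.054  0.999 -0.   ]
 [ 0.999 -0.054  0.   ]
 [ 0.    -0.    -1.   ]]
```

View pics/w3.png

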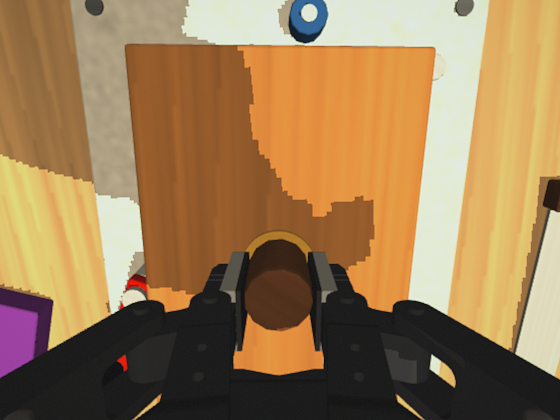

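The wrist view shows the blue stop's top centred at (309,13), dowel a peeking out with its right edge near (445,67), and the front still aligned (125,45)–(434,47).

```bash
python3 - <<'E'
from h import *
import pickle
s=pickle.load(open('w3.pkl','rb'));Tt=s['T']@np.linalg.inv(np.array(s['mount']))
def tl(uv,z): return (np.linalg.inv(Tt)@np.r_[onplane(s,[uv],z)[0],1])[:3].round(4)
print('stop',tl((309,13),.044)); print('dowel a right edge',tl((445,67),.042))
L=s['pixels'].astype(int)
print('jig right edge',tl((491,0),.018),tl((455,380),.018))
E
```

```text
stop [0.1117 0.0146 0.063 ]
dowel a right edge [0.0864 0.087  0.065 ]
jig right edge [0.1244 0.1188 0.0889] [-0.1285  0.1303  0.0889]
```

Call:
{"fn": "servo_tool", "kwargs": {
  "series": [
    {"gripper": 1, "x": 0, "y": 0, "z": 0.012, "turn": 0},
    {"gripper": 1, "x": 0, "y": 0, "z": 0.03, "turn": 0},
    {"gripper": 1, "x": 0, "y": 0, "z": 0.045, "turn": 0},
    {"gripper": 1, "x": 0, "y": 0, "z": 0.052, "turn": 0},
    {"gripper": 1, "x": 0, "y": 0, "z": 0.055, "turn": 0},
    {"gripper": 1, "x": 0, "y": 0, "z": 0.0565, "turn": 0},
    {"gripper": 1, "x": 0, "y": 0, "z": 0.0575, "turn": 0},
    {"gripper": 1, "x": 0, "y": 0, "z": 0.058, "turn": 0},
    {"gripper": 1, "x": 0, "y": 0, "z": 0.0585, "turn": 0},
    {"gripper": 1, "x": 0, "y": 0, "z": 0.059, "turn": 0},
    {"gripper": 1, "x": 0, "y": 0, "z": 0.059, "turn": 0}
  ]
}}

```text
time: 7.0
position: [0.526, -0.1669, 0.0483]
tool_rot: [-2.281, -2.161, 0.0]
wrist_force: [-0.4, -0.1, -3.3]
finger_gap: 0.0243
grip_force: 59.3
```

Call:
{"fn": "servo_tool", "kwargs": {
  "series": [
    {"gripper": 1, "x": 0, "y": 0, "z": 0.0005, "turn": 0},
    {"gripper": 1, "x": 0, "y": 0, "z": 0.001, "turn": 0},
    {"gripper": 1, "x": 0, "y": 0, "z": 0.0015, "turn": 0},
    {"gripper": 1, "x": 0, "y": 0, "z": 0.002, "turn": 0},
    {"gripper": 1, "x": 0, "y": 0, "z": 0.002, "turn": 0},
    {"gripper": 1, "x": 0, "y": 0, "z": 0.002, "turn": 0}
  ]
}}

```text
time: 7.75
position: [0.526, -0.167, 0.0464]
tool_rot: [2.28, 2.161, 0.0]
wrist_force: [-1.9, 0.8, 1.3]
finger_gap: 0.0243
grip_force: 59.7
```

Call:
{"fn": "servo_tool", "kwargs": {
  "series": [
    {"gripper": 1, "x": 0.002, "y": 0.002, "z": 0, "turn": 0},
    {"gripper": 1, "x": 0.005, "y": 0.005, "z": 0, "turn": 0},
    {"gripper": 1, "x": 0.008, "y": 0.008, "z": 0, "turn": 0},
    {"gripper": 1, "x": 0.01, "y": 0.01, "z": 0, "turn": 0},
    {"gripper": 1, "x": 0.011, "y": 0.011, "z": 0, "turn": 0},
    {"gripper": 1, "x": 0.011, "y": 0.011, "z": 0, "turn": 0}
  ]
}}

```text
time: 8.5
position: [0.5379, -0.1564, 0.0464]
tool_rot: [2.28, 2.161, 0.001]
wrist_force: [0.3, -1.0, 2.8]
finger_gap: 0.0241
grip_force: 59.9
```

Now towards the dowels in small steps.

Call:
{"fn": "servo_tool", "kwargs": {
  "series": [
    {"gripper": 1, "x": 0, "y": 0.0005, "z": 0, "turn": 0},
    {"gripper": 1, "x": 0, "y": 0.001, "z": 0, "turn": 0},
    {"gripper": 1, "x": 0, "y": 0.0015, "z": 0, "turn": 0},
    {"gripper": 1, "x": 0, "y": 0.002, "z": 0, "turn": 0},
    {"gripper": 1, "x": 0, "y": 0.002, "z": 0, "turn": 0}
  ]
}}

```text
time: 9.12
position: [0.5393, -0.1565, 0.0464]
tool_rot: [-2.28, -2.16, -0.0]
wrist_force: [-3.9, 0.1, 6.9]
finger_gap: 0.0243
grip_force: 60.3
```

Call:
{"fn": "servo_tool", "kwargs": {
  "series": [
    {"gripper": 1, "x": 0, "y": 0.0005, "z": -0.0003, "turn": 0},
    {"gripper": 1, "x": 0, "y": 0.001, "z": -0.0005, "turn": 0},
    {"gripper": 1, "x": 0, "y": 0.001, "z": -0.0005, "turn": 0},
    {"gripper": 1, "x": 0, "y": 0.001, "z": -0.0005, "turn": 0}
  ]
}}

```text
time: 9.62
position: [0.5405, -0.1566, 0.0466]
tool_rot: [-2.28, -2.16, 0.0]
wrist_force: [0.1, 1.4, -4.5]
finger_gap: 0.0239
grip_force: 59.1
```

Call:
{"fn": "servo_tool", "kwargs": {
  "series": [
    {"gripper": 1, "x": 0, "y": 0.0, "z": 0.0003, "turn": 0},
    {"gripper": 1, "x": 0, "y": 0.0005, "z": 0.0003, "turn": 0},
    {"gripper": 1, "x": 0, "y": 0.001, "z": 0.0003, "turn": 0},
    {"gripper": 1, "x": 0, "y": 0.0015, "z": 0.0003, "turn": 0},
    {"gripper": 1, "x": 0, "y": 0.0015, "z": 0.0003, "turn": 0}
  ]
}}

```text
time: 10.25
position: [0.5416, -0.1569, 0.0465]
tool_rot: [-2.28, -2.16, 0.001]
wrist_force: [-6.0, -1.2, 0.8]
finger_gap: 0.0245
grip_force: 59.7
```

Call:
{"fn": "servo_tool", "kwargs": {
  "series": [
    {"gripper": 1, "x": 0.0005, "y": 0.0, "z": 0, "turn": 0},
    {"gripper": 1, "x": 0.001, "y": 0, "z": 0, "turn": 0},
    {"gripper": 1, "x": 0.0015, "y": 0, "z": 0, "turn": 0},
    {"gripper": 1, "x": 0.0015, "y": 0, "z": 0, "turn": 0}
  ]
}}

```text
time: 10.75
position: [0.5417, -0.1556, 0.0465]
tool_rot: [-2.281, -2.16, 0.002]
wrist_force: [-5.5, -2.4, 0.5]
finger_gap: 0.0241
grip_force: 59.7
```

Call:
{"fn": "servo_tool", "kwargs": {
  "series": [
    {"gripper": 1, "x": 0.0005, "y": 0.0, "z": 0, "turn": 0},
    {"gripper": 1, "x": 0.001, "y": 0, "z": 0, "turn": 0},
    {"gripper": 1, "x": 0.001, "y": 0, "z": 0, "turn": 0},
    {"gripper": 1, "x": 0.001, "y": 0, "z": 0, "turn": 0}
  ]
}}

```text
time: 11.25
position: [0.5417, -0.1546, 0.0465]
tool_rot: [-2.281, -2.16, 0.002]
wrist_force: [-5.6, -2.6, 0.7]
finger_gap: 0.0239
grip_force: 59.7
```

Call:
{"fn": "servo_tool", "kwargs": {
  "series": [
    {"gripper": 1, "x": 0.0005, "y": 0.0, "z": 0, "turn": 0},
    {"gripper": 1, "x": 0.001, "y": 0, "z": 0, "turn": 0},
    {"gripper": 1, "x": 0.001, "y": 0, "z": 0, "turn": 0},
    {"gripper": 1, "x": 0.001, "y": 0, "z": 0, "turn": 0}
  ]
}}

```text
time: 11.75
position: [0.5418, -0.1545, 0.0466]
tool_rot: [2.281, 2.159, -0.004]
wrist_force: [-5.8, -8.9, 0.3]
finger_gap: 0.0242
grip_force: 59.6
```

Call:
{"fn": "servo_tool", "kwargs": {
  "series": [
    {"gripper": 1, "x": 0.0001, "y": 0.0003, "z": 0, "turn": 0},
    {"gripper": 1, "x": 0.0002, "y": 0.0005, "z": 0, "turn": 0},
    {"gripper": 1, "x": 0.0002, "y": 0.0005, "z": 0, "turn": 0}
  ]
}}

```text
time: 12.12
position: [0.5419, -0.1545, 0.0465]
tool_rot: [2.281, 2.159, -0.005]
wrist_force: [-9.7, -11.2, 3.1]
finger_gap: 0.024
grip_force: 59.9
```

```bash
python3 - <<'E'
from h import *
for i in range(4):
    st=manip.get_state();print(st['time'],st['position'].round(4),st['wrist_force'].round(1),st['wrist_torque'].round(3),R.from_rotvec(st['tool_rot']).as_matrix()[:,0].round(4)); cams.snapshot('side')
E
```

```text
12.125 [ 0.5419 -0.1545  0.0465] [ -9.7 -11.2   3.1] [-2.2    1.741  0.293] [ 0.0549  0.9985 -0.0028]
12.175 [ 0.5419 -0.1545  0.0466] [ -9.5 -11.9   2.6] [-2.14   1.67   0.221] [ 0.0549  0.9985 -0.0028]
12.225 [ 0.5419 -0.1545  0.0465] [-10.  -11.    2.7] [-2.188  1.703  0.293] [ 0.0549  0.9985 -0.0028]
12.275 [ 0.5419 -0.1545  0.0466] [ -8.1 -10.4   3.5] [-2.146  1.74   0.262] [ 0.0549  0.9985 -0.0028]
```

Call:
{"fn": "servo_tool", "kwargs": {
  "series": [
    {"gripper": 1, "x": 0, "y": 0.0001, "z": 0, "turn": -0.003},
    {"gripper": 1, "x": 0, "y": 0.0002, "z": 0, "turn": -0.006},
    {"gripper": 1, "x": 0, "y": 0.0002, "z": 0, "turn": -0.006}
  ]
}}

```text
time: 12.7
position: [0.5419, -0.1545, 0.0465]
tool_rot: [2.275, 2.166, -0.005]
wrist_force: [-10.1, -11.3, 3.8]
finger_gap: 0.0244
grip_force: 60.0
```

```bash
python3 - <<'E'
from h import *
for i in range(4):
    st=manip.get_state();print(st['time'],st['position'].round(4),st['wrist_force'].round(1),st['wrist_torque'].round(3),R.from_rotvec(st['tool_rot']).as_matrix()[:,0].round(4)); cams.snapshot('side')
E
```

```text
12.7 [ 0.5419 -0.1545  0.0465] [-10.1 -11.3   3.8] [-2.137  2.005  0.042] [ 0.0491  0.9988 -0.0027]
12.75 [ 0.5418 -0.1545  0.0465] [-10.9 -10.2   2.4] [-2.13   1.939  0.03 ] [ 0.0491  0.9988 -0.0027]
12.8 [ 0.5418 -0.1545  0.0465] [-10.1 -11.1   2.9] [-2.116  2.062  0.086] [ 0.0491  0.9988 -0.0027]
12.85 [ 0.5419 -0.1545  0.0465] [-10.3 -11.    3.9] [-2.162  1.956  0.081] [ 0.0492  0.9988 -0.0027]
```

Call:
{"fn": "servo_tool", "kwargs": {
  "series": [
    {"gripper": 1, "x": 0, "y": 0.0001, "z": 0, "turn": 0},
    {"gripper": 1, "x": 0, "y": 0.0001, "z": 0, "turn": 0},
    {"gripper": 1, "x": 0, "y": 0.0001, "z": 0, "turn": 0},
    {"gripper": 1, "x": 0, "y": 0.0001, "z": 0, "turn": 0},
    {"gripper": 1, "x": 0, "y": 0.0001, "z": 0, "turn": 0},
    {"gripper": 1, "x": 0, "y": 0.0001, "z": 0, "turn": 0},
    {"gripper": 1, "x": 0, "y": 0.0001, "z": 0, "turn": 0},
    {"gripper": 1, "x": 0, "y": 0.0001, "z": 0, "turn": 0},
    {"gripper": 1, "x": 0, "y": 0.0001, "z": 0, "turn": 0},
    {"gripper": 1, "x": 0, "y": 0.0001, "z": 0, "turn": 0},
    {"gripper": 1, "x": 0, "y": 0.0001, "z": 0, "turn": 0},
    {"gripper": 1, "x": 0, "y": 0.0001, "z": 0, "turn": 0}
  ]
}}

```text
time: 14.4
position: [0.5419, -0.1545, 0.0465]
tool_rot: [2.275, 2.166, -0.005]
wrist_force: [-11.7, -11.1, 4.2]
finger_gap: 0.0242
grip_force: 60.0
```

Call:
{"fn": "servo_tool", "kwargs": {
  "series": [
    {"gripper": 1, "x": -0.0004, "y": -0.0004, "z": 0, "turn": 0},
    {"gripper": 1, "x": -0.0008, "y": -0.0008, "z": 0, "turn": 0},
    {"gripper": 1, "x": -0.0008, "y": -0.0008, "z": 0, "turn": 0}
  ],
  "newtons": 25
}}

```text
time: 14.78
position: [0.5418, -0.1546, 0.0465]
tool_rot: [2.275, 2.167, -0.002]
wrist_force: [-5.6, -5.8, -0.1]
finger_gap: 0.0242
grip_force: 59.4
```

Call:
{"fn": "servo_tool", "kwargs": {
  "series": [
    {"gripper": 0.68, "x": 0, "y": 0, "z": 0, "turn": 0},
    {"gripper": 0.6, "x": 0, "y": 0, "z": 0, "turn": 0},
    {"gripper": 0.5, "x": 0, "y": 0, "z": 0, "turn": 0},
    {"gripper": 0.4, "x": 0, "y": 0, "z": 0, "turn": 0},
    {"gripper": 0.4, "x": 0, "y": 0, "z": 0, "turn": 0},
    {"gripper": 0.4, "x": 0, "y": 0, "z": 0, "turn": 0}
  ]
}}

```text
time: 15.52
position: [0.5423, -0.1539, 0.0465]
tool_rot: [2.274, 2.168, 0.0]
wrist_force: [0.4, -0.5, 1.0]
finger_gap: 0.0516
grip_force: 0.0
```

Call:
{"fn": "servo_tool", "kwargs": {
  "series": [
    {"gripper": 0.4, "x": 0, "y": 0, "z": -0.01, "turn": 0},
    {"gripper": 0.4, "x": 0, "y": 0, "z": -0.03, "turn": 0},
    {"gripper": 0.4, "x": 0, "y": 0, "z": -0.06, "turn": 0},
    {"gripper": 0.4, "x": -0.01, "y": -0.02, "z": -0.1, "turn": 0},
    {"gripper": 0.4, "x": -0.03, "y": -0.05, "z": -0.13, "turn": 0},
    {"gripper": 0.4, "x": -0.05, "y": -0.08, "z": -0.14, "turn": 0},
    {"gripper": 0.4, "x": -0.05, "y": -0.08, "z": -0.14, "turn": 0}
  ]
}}

```text
time: 16.4
position: [0.459, -0.2011, 0.1884]
tool_rot: [2.275, 2.164, 0.001]
wrist_force: [1.1, 0.3, 0.1]
finger_gap: 0.0513
grip_force: 0.0
```

```bash
python3 - <<'E'
from h import *
import pickle
s=snap('wrist','w4.png');pickle.dump(s,open('w4.pkl','wb'))
st=manip.get_state();print(st['time'],st['position'],st['wrist_force'],st['joints'].round(2),R.from_rotvec(st['tool_rot']).as_matrix().round(3))
E
```

```text
16.45 [ 0.45975904 -0.20055271  0.1876645 ] [0.01720994 0.19266217 0.37819474] [-0.41  0.23 -0.13  1.21  0.    1.21] [[ 0.049  0.999  0.002]
 [ 0.999 -0.049 -0.001]
 [-0.001  0.002 -1.   ]]
```

View pics/w4.png

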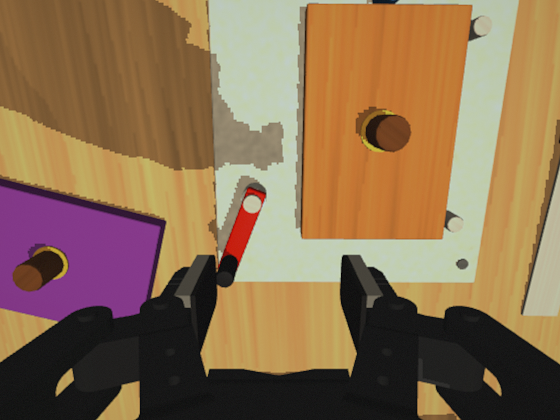

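The front sits flush along both dowels, a at (482,25) and b at (455,222), with the stop at (385,0). The catch's pivot cap is at (253,203) and the top of its black post is near (225,278).

```bash
python3 - <<'E'
from h import *
import pickle
s=pickle.load(open('w4.pkl','rb'));Tt=s['T']@np.linalg.inv(np.array(s['mount']))
def pr(q):
    c=np.linalg.inv(s['T'])@np.r_[q,1]; m=np.array(s['mtx'])@c[:3]; return (m[:2]/m[2]).round(1)
def tl(uv,z):
    w=onplane(s,[uv],z)[0]; return w.round(4),(np.linalg.inv(Tt)@np.r_[w,1])[:3].round(4)
print('post top',tl((225,278),.086)); 
for z in (.052,.056,.06): print('cap',tl((253,203),z))
F=np.array([onplane(s,[p],.038)[0] for p in [(306,4),(472,5),(442,239),(302,239)]]);print('front',F.mean(0));d=F[0]-F[3];e=F[1]-F[2];print(np.arctan2(d[1],d[0]),np.arctan2(e[1],e[0]),np.linalg.norm(d),np.linalg.norm(e))
print('dowels',tl((483,24),.042),tl((456,219),.042))
# fit catch angle
x=np.array([.9985,-.055,0]);y=np.array([.055,.9985,0]);c0=np.array([.5417,-.1555,0])-.1*x-.055*y
print('pivot',c0)
for a in (-.5,-.4,-.3,-.2): 
    q=c0+.053*(np.sin(a)*x-np.cos(a)*y);q[2]=.086;print(a,q.round(4),pr(q)); q[2]=.052;print(pr(q))
E
```

```text
post top (array([ 0.4173, -0.252 ,  0.086 ]), array([-0.0527, -0.0394,  0.1024]))
cap (array([ 0.4385, -0.2055,  0.052 ]), array([-0.0052, -0.0206,  0.1364]))
cap (array([ 0.4388, -0.2045,  0.056 ]), array([-0.0042, -0.0203,  0.1324]))
cap (array([ 0.4391, -0.2035,  0.06  ]), array([-0.0032, -0.02  ,  0.1284]))
front [ 0.53983629 -0.1563364   0.038     ]
1.52214597859667 1.5165255894970002 0.1778976959272169 0.17727622471161364
dowels (array([ 0.6107, -0.0845,  0.042 ]), array([0.1242, 0.1453, 0.1466])) (array([ 0.6026, -0.2296,  0.042 ]), array([-0.0211,  0.1445,  0.1468]))
pivot [ 0.438825  -0.2049175  0.       ]
-0.5 [ 0.4109 -0.25    0.086 ] [216.  275.9]
[222.8 257.7]
-0.4 [ 0.4155 -0.2525  0.086 ] [222.7 278.8]
[228.8 260.4]
-0.3 [ 0.4204 -0.2546  0.086 ] [229.6 281.1]
[234.9 262.5]
-0.2 [ 0.4255 -0.2562  0.086 ] [236.7 282.8]
[241.3 264. ]
```

Call:
{"fn": "servo_tool", "kwargs": {
  "series": [
    {"gripper": 0.4, "x": -0.02, "y": -0.015, "z": 0, "turn": 0.13},
    {"gripper": 0.4, "x": -0.04, "y": -0.03, "z": 0, "turn": 0.26},
    {"gripper": 0.4, "x": -0.0547, "y": -0.04, "z": 0.01, "turn": 0.376},
    {"gripper": 0.4, "x": -0.0547, "y": -0.04, "z": 0.02, "turn": 0.376},
    {"gripper": 0.4, "x": -0.0547, "y": -0.04, "z": 0.05, "turn": 0.376},
    {"gripper": 0.4, "x": -0.0547, "y": -0.04, "z": 0.085, "turn": 0.376},
    {"gripper": 0.4, "x": -0.0547, "y": -0.04, "z": 0.11, "turn": 0.376},
    {"gripper": 0.4, "x": -0.0547, "y": -0.04, "z": 0.122, "turn": 0.376},
    {"gripper": 0.4, "x": -0.0547, "y": -0.04, "z": 0.124, "turn": 0.376},
    {"gripper": 0.4, "x": -0.0547, "y": -0.04, "z": 0.124, "turn": 0.376}
  ]
}}

```text
time: 17.7
position: [0.418, -0.2528, 0.0632]
tool_rot: [2.638, 1.705, 0.001]
wrist_force: [0.1, -0.2, -0.7]
finger_gap: 0.0512
grip_force: 0.0
```

```bash
python3 - <<'E'
from h import *
s=snap('wrist','w5.png')
st=manip.get_state();print(st['time'],st['position'],st['wrist_force'],R.from_rotvec(st['tool_rot']).as_matrix().round(3))
E
```

```text
17.75 [ 0.418009   -0.25290657  0.06331577] [0.74347326 1.00853853 0.17311899] [[ 0.411  0.912  0.001]
 [ 0.912 -0.411 -0.001]
 [-0.     0.001 -1.   ]]
```

View pics/w5.png

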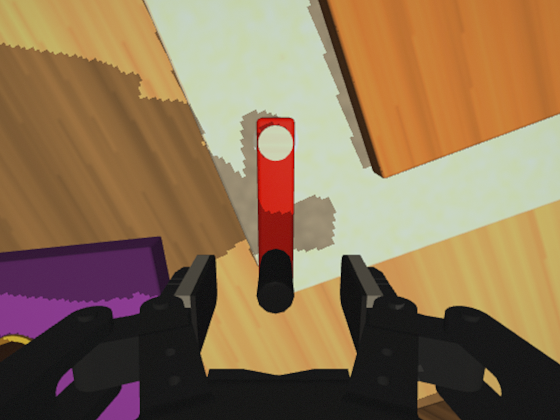

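The post (275,280) is centred between the fingers and the blade lies along the tool. I'll cage it and turn.

Call:
{"fn": "servo_tool", "kwargs": {
  "series": [
    {"gripper": 0.75, "x": 0, "y": 0, "z": 0, "turn": 0},
    {"gripper": 0.75, "x": 0, "y": 0, "z": 0, "turn": 0},
    {"gripper": 0.75, "x": 0, "y": 0, "z": 0, "turn": 0},
    {"gripper": 0.75, "x": 0.0003, "y": 0.0053, "z": 0, "turn": -0.1},
    {"gripper": 0.75, "x": 0.0013, "y": 0.0116, "z": 0, "turn": -0.22},
    {"gripper": 0.75, "x": 0.003, "y": 0.0177, "z": 0, "turn": -0.34},
    {"gripper": 0.75, "x": 0.0055, "y": 0.0235, "z": 0, "turn": -0.46},
    {"gripper": 0.75, "x": 0.0087, "y": 0.029, "z": 0, "turn": -0.58},
    {"gripper": 0.75, "x": 0.0125, "y": 0.0341, "z": 0, "turn": -0.7},
    {"gripper": 0.75, "x": 0.0168, "y": 0.0388, "z": 0, "turn": -0.82},
    {"gripper": 0.75, "x": 0.0217, "y": 0.0428, "z": 0, "turn": -0.94},
    {"gripper": 0.75, "x": 0.0271, "y": 0.0462, "z": 0, "turn": -1.06}
  ]
}}

```text
time: 19.25
position: [0.4705, -0.247, 0.0624]
tool_rot: [-1.41, -2.807, 0.001]
wrist_force: [-2.1, -0.7, -0.2]
finger_gap: 0.0216
grip_force: 1.0
```

Call:
{"fn": "servo_tool", "kwargs": {
  "series": [
    {"gripper": 0.75, "x": 0.0004, "y": 0.0063, "z": 0, "turn": -0.12},
    {"gripper": 0.75, "x": 0.0015, "y": 0.0126, "z": 0, "turn": -0.24},
    {"gripper": 0.75, "x": 0.0034, "y": 0.0187, "z": 0, "turn": -0.36},
    {"gripper": 0.75, "x": 0.006, "y": 0.0245, "z": 0, "turn": -0.48},
    {"gripper": 0.75, "x": 0.0093, "y": 0.0299, "z": 0, "turn": -0.6},
    {"gripper": 0.75, "x": 0.0132, "y": 0.0349, "z": 0, "turn": -0.72},
    {"gripper": 0.75, "x": 0.0168, "y": 0.0388, "z": 0, "turn": -0.82},
    {"gripper": 0.75, "x": 0.0201, "y": 0.0415, "z": 0, "turn": -0.9},
    {"gripper": 0.75, "x": 0.0217, "y": 0.0428, "z": 0, "turn": -0.94},
    {"gripper": 0.75, "x": 0.0217, "y": 0.0428, "z": 0, "turn": -0.94}
  ]
}}

```text
time: 20.5
position: [0.4922, -0.2041, 0.0625]
tool_rot: [0.007, -3.142, -0.0]
wrist_force: [0.2, 0.5, 0.4]
finger_gap: 0.0214
grip_force: 0.1
```

Call:
{"fn": "servo_tool", "kwargs": {
  "series": [
    {"gripper": 0.75, "x": 0, "y": 0.0005, "z": 0, "turn": 0},
    {"gripper": 0.75, "x": 0, "y": 0.001, "z": 0, "turn": 0},
    {"gripper": 0.75, "x": 0, "y": 0.0015, "z": 0, "turn": 0},
    {"gripper": 0.75, "x": 0, "y": 0.002, "z": 0, "turn": 0},
    {"gripper": 0.75, "x": 0, "y": 0.002, "z": 0, "turn": 0}
  ]
}}

```text
time: 21.12
position: [0.4923, -0.2026, 0.0626]
tool_rot: [-0.008, 3.141, -0.002]
wrist_force: [2.0, -6.5, -1.6]
finger_gap: 0.0218
grip_force: 3.1
```

Call:
{"fn": "servo_tool", "kwargs": {
  "series": [
    {"gripper": 0.75, "x": 0, "y": 0.0005, "z": 0, "turn": 0},
    {"gripper": 0.75, "x": 0, "y": 0.001, "z": 0, "turn": 0},
    {"gripper": 0.75, "x": 0, "y": 0.001, "z": 0, "turn": 0}
  ]
}}

```text
time: 21.5
position: [0.4924, -0.2024, 0.0627]
tool_rot: [-0.007, 3.141, -0.004]
wrist_force: [1.4, -12.4, -2.2]
finger_gap: 0.0215
grip_force: 5.9
```

Call:
{"fn": "servo_tool", "kwargs": {
  "series": [
    {"gripper": 0.75, "x": 0, "y": -0.0015, "z": 0, "turn": 0},
    {"gripper": 0.75, "x": 0, "y": -0.004, "z": 0, "turn": 0},
    {"gripper": 0.7, "x": 0, "y": -0.005, "z": 0, "turn": 0},
    {"gripper": 0.7, "x": 0, "y": -0.005, "z": 0, "turn": 0},
    {"gripper": 0.7, "x": 0, "y": -0.005, "z": -0.01, "turn": 0},
    {"gripper": 0.7, "x": 0, "y": -0.005, "z": -0.03, "turn": 0},
    {"gripper": 0.7, "x": 0, "y": -0.005, "z": -0.06, "turn": 0},
    {"gripper": 0.7, "x": 0, "y": -0.005, "z": -0.1, "turn": 0},
    {"gripper": 0.7, "x": 0, "y": -0.005, "z": -0.15, "turn": 0},
    {"gripper": 0.7, "x": 0, "y": -0.005, "z": -0.19, "turn": 0},
    {"gripper": 0.7, "x": 0, "y": -0.005, "z": -0.19, "turn": 0}
  ]
}}

```text
time: 22.88
position: [0.4934, -0.2066, 0.2561]
tool_rot: [-0.008, 3.137, -0.003]
wrist_force: [-0.5, -0.3, 0.2]
finger_gap: 0.0256
grip_force: 0.0
```

```bash
python3 - <<'E'
from h import *
s=snap('wrist','w6.png')
a=s['pixels'][:,:,::-1]
st=manip.get_state();print(st['time'],st['position'],st['wrist_force'])
def pr(q):
    c=np.linalg.inv(s['T'])@np.r_[q,1]; m=np.array(s['mtx'])@c[:3]; return (m[:2]/m[2]).round(1)
print(pr([.4917,-.2076,.086]),pr([.4388,-.2047,.056]))
E
```

```text
22.925 [ 0.49274281 -0.2063068   0.25400819] [-0.49486943 -0.74813819 -0.26958951]
[279.3 188.4] [282.9 124.4]
```

View pics/w6.png

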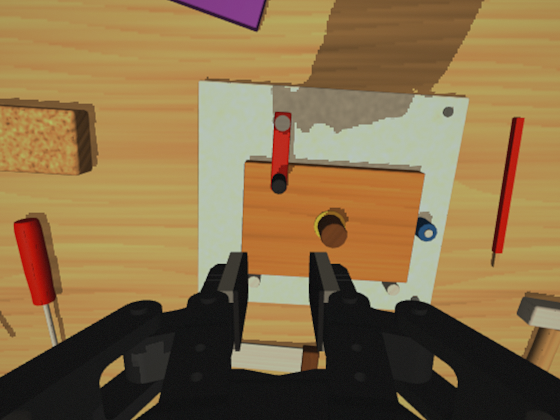

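The red catch lies fully over the edge, with its post at (279,185) as predicted. The front still bears on the stop (425,230) and both dowels (254,281) and (392,288).

```bash
python3 -c "
from workcell import manip
print(manip.hand_in())"
```

```text
the job is handed in; nothing more can be done
None
```

The oak front lies home against both dowels and the blue stop (about 10–12 N each way on the wrist sensor, held over 1.5 s), the red catch is turned to its end over the edge and released, nothing else was touched, and I handed the job in at about 23 s; no verdict came back.

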